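# Vent the air-line filter and take off its bayonet cover

## Robot

A 7-joint arm with a two-finger parallel gripper is mounted at the origin on the work surface. World frame = base frame: x ahead of the robot, y to its left, z up, the work surface at z = 0. Lengths are in mm, angles in rad, forces in N, time in s.
With the tool pointing down it reaches from about 400 to 875 mm from the base axis. Payload 19.3 kg.
Tool frame: the origin (TCP) lies midway between the tips of the shut fingers; the grasp point (between the pads) lies 19 mm behind it (r.grasp_offset is the z of the grasp point in the tool frame, in mm); z points along the fingers, y is the line along which they close (so a half turn about z gives the same grasp; the last joint's range is limited). The gripper opens to 85 mm and grips with 20 to 120 N. Pads are 22 mm wide; open, the fingers measure 114 mm over their backs; the gripper's body (76 mm by 85 mm) begins 54 mm behind the grasp point. The pads swing forward as they close: fully open they stand 13 mm farther back than shut.
Start: joints at [1.122, 0.521, -0.036, 1.599, 0.021, 1.021, -0.113], TCP at [231.1, -580.695, 197.091] pointing down, gripper open.
Joint ranges: [-2.91, 2.91], [-0.3, 2.13], [-1.5, 1.42], [0.17, 2.43], [-1.26, 4.41], [0.16, 1.93], [-2.52, 2.52]. Speed limits (rad/s): [1.89, 1.89, 2.39, 2.39, 3.01, 3.01, 3.01].

## Interface

Orientations are given as a unit quaternion [x, y, z, w].
In Python, from station import readout, optics, job, r gives the robot as it stands.
- The arm moves only by the tool send_rows, never from a script. Its argument "rows" is a list that holds one entry, the list of rows, each a list of 7 numbers: the finger opening in m, from 0 to 0.0854, then the shift along the tool's x, y, z in m, then the turn, a rotation vector about the tool's x, y, z in degrees. In form: [[[grip, dx, dy, dz, wx, wy, wz], ...]]. A call has 1 to 12 rows; each row is the pose to reach, as a shift and turn from the pose commanded when the call began, along the tool's axes at that moment; what a row does not reach only later rows make up. A row lasts 1/10 s, in which the tool goes at most 50 mm and 8.59 degrees, less where a joint would pass 70% of its speed; a pose out of reach is approached as far as the arm can. A call with a gripper value outside its range is refused whole. The fingers move at their own pace and stop on an object; "grip_force" is the grip in N (left out, the last holds). Time passes only in rows, so rows that repeat a pose let the fingers close. It gives the time, the measured TCP pose, the force, the opening and the grip force at its end, in the units of the state.
- readout.read_state(): the state, without advancing time (a new reading comes with each control period).
- optics.get_image(name): name is "scene" or "top"; returns a dict with "color" (480x640x3 uint8, blue, green, red), "z_map" (480x640 float32, mm along the optical axis (not along the pixel's ray), 0 where there is no reading), "camera_matrix" (3x3 intrinsics, pixels), "D" ([k1, k2, p1, p2, k3] as OpenCV has them; the pictures are not rectified), "rvec" (rotation vector, rad) and "tvec" (3), from world to camera coordinates, as OpenCV has them. Camera axes: x right, y down, z forward; pixel columns grow to the right and rows downward; lengths in mm; the calibration is good to about 2 mm. A picture is of the moment at which its call begins.
- job.close_job(): hands the job in; it is judged then, once.
The state is a dict: "time": time; "joint_pos": joint angles; "dq": joint speeds; "effort": joint torques, N m; "tcp_pos": TCP position; "eef_rot": TCP orientation; "ft_force": force on the tool from outside, world axes, zero at the start; "moment": the same for the moment, N m; "width": finger opening in mm; "finger_force": force on a finger pad.
Only numpy, scipy, OpenCV 4.12 (cv2) and the standard library are available. Lean on these libraries where they do the work, as an engineer would, in place of code of your own. Each camera call takes 0.05 s, during which the arm holds its last target. There are 200 camera calls.

## Task

The air-line filter standing on the bench still holds pressure: first, with its cover still locked, push the sprung vent lever round to its stop, hold it there for a good second and let it spring back. Then press the bayonet cover down against its spring, twist it a quarter turn anticlockwise (seen from above) without forcing it, lift it straight out and lay it gently in the empty steel tray, flat on the floor with its grip upwards. Leave the other things on the bench where they are.

Things in the scene. Friction and masses are not known exactly. Their poses are not given: they have to be found in the camera images.
- filter_unit: Air-line filter, fixed: an upright aluminium canister, 108 mm in diameter and 123 mm high, on a dark 150 x 150 mm base plate. Origin: centre of the plate's underside, on the canister's axis; z up. The brass inlet sticks out along its +x (to 104 mm from the axis), the brass vent branch with the lever along its +y (to 143 mm).
- cover_grip (a point): On the aluminium bayonet cover: grasp point in its upright grip bar, on the cover's axis, 46 mm above the cover's underside, 22 mm above its flat top, 14 mm below the bar's top. The bar is 12 mm thick (this frame's y), 58 mm long (its x), 36 mm high. Below it a barrel 74 mm in diameter, 24 mm high, with three lugs reaching 46 mm from the axis. About 0.24 kg.
- housing_mouth (a point): Centre of the canister's open mouth, level with its rim, 123 mm above the bench; axes as the filter_unit's. Here the cover sits, at the start locked: its frame parallel to this one, its grasp point 28 mm above this point, its underside 18 mm below. Turned free, it lifts straight out: its underside must clear this rim.
- cover: The same cover (origin: centre of its underside, z up). A sprung filter element pushes it up with 8 N, 0.9 N more per mm down. Push it down 5 mm to bring the lugs out of their notches (it bottoms at 9 mm; 6 to 8 mm is right, 13 to 15 N) and, kept down, turn it anticlockwise seen from above: the lugs meet the open slots from 80 degrees on, a stop at 93 degrees.
- vent_lever (a joint): Angle of the lever about its upright stem: 0 = closed, lever along the filter_unit's -x (across the vent pipe); grows clockwise seen from above to the stop at 1.571 rad = open, lever along the filter_unit's +y (in line with the pipe). A spring drives it back to 0: 0.07 N m at 0, 0.24 N m at the stop (about 4.5 N at the grip).
- vent_grip (a point): Middle of the vent lever's black grip, moving with it: 56 mm from the stem's axis, 124 mm above the bench. The grip is 44 mm long (this frame's x, which points to the stem), 14 mm wide (its y), 14 mm high. Free space below where it swings; push it from its -y side (the canister's side at the start), which stays the pushed side all the way.
- valve_axis (a point): Point on the axis of the vent lever's stem, 120 mm above the bench, 100 mm from the canister's axis along the filter_unit's +y. Axes as the filter_unit's.
- tray_floor (a point): Empty shallow steel tray, fixed, 160 mm (along its x) x 200 mm (along its y) outside, 20 mm high, walls and floor 3 mm. The point is the centre of the floor's upper face, 3 mm above the bench; z up.
- mug_mid (a point): White mug standing beyond the work, 80 mm in diameter, 92 mm high; the point is its centre. Bystander, not to be moved.
- tape_roll: Roll of tape lying flat, 92 mm in diameter, 24 mm high; origin at the centre of its underside. Bystander, not to be moved.
- screwdriver: Screwdriver lying on the bench, 190 mm long, 26 mm high; origin near its middle. Bystander, not to be moved.
- side_cutters: Side cutters lying on the bench, 145 mm long, 18 mm high; origin at the pivot. Bystander, not to be moved.
- solder_reel: Reel of solder standing on its flange, 58 mm in diameter, 38 mm high; origin at the centre of its underside. Bystander, not to be moved.
- copper_bend: Copper tube bend lying on the bench, two legs of about 65 mm, 22 mm high; origin in one end. Bystander, not to be moved.
- flux_jar: Small jar, 52 mm in diameter, 48 mm high; origin at the centre of its underside. Bystander, not to be moved.
- brass_coupling: Brass coupling standing upright, 32 mm wide, 34 mm high; origin at the centre of its underside. Bystander, not to be moved.
Not all that is in view belongs to the job. Leave any pink look-alike of the cover alone.

How it is judged:
By the outcome, as a careful person would: the job done as asked, in the order asked, and still so for the second after the job is handed in, with the robot touching nothing.
It also fails if it takes over 64 s, if anything falls off the work surface, if the arm or the gripper's body presses on something with over 40 N, if the wrist force passes 120 N, or if a joint passes its speed limit or range.

## Working session

There is one attempt and no reset: what is moved stays moved. The work goes in short steps, Python scripts to look and compute and a tool call to move; the robot and the scene stay as the last step left them, time stands still between calls to the robot, and variables do not carry over. Pictures are saved under pics/ and viewed, at most 10 in all, crops included, and the job is handed in when it is done.

Besides the shell and the picture viewer there is one more tool, called after "Call:" as name([rows], argument=value, ...), one row to a line, values as JSON. send_rows: Moves the arm, as the interface text tells. Its arguments: {"type":"object","properties":{"rows":{"type":"array","items":{"type":"array","items":{"type":"array","items":{"type":"number"}}}},"grip_force":{"type":"number"}},"required":["rows"]}

```bash
ls; mkdir -p pics
python3 - <<'E'
from station import readout, optics, job, r
import cv2,numpy as np
print(readout.read_state()); print(r.grasp_offset)
for n in ["scene","top"]:
    d=optics.get_image(n); cv2.imwrite(f"pics/{n}0.png",d["color"]); np.savez(f"{n}0.npz",**d)
    R=cv2.Rodrigues(d["rvec"])[0]; print(n,d["camera_matrix"].tolist(),d["D"],(-R.T@np.ravel(d["tvec"])),R[2])
E
```

```text
pics
{'time': 0.0, 'joint_pos': array([ 1.12180164,  0.5220378 , -0.03634571,  1.59997838,  0.02119427,
        1.02110918, -0.11279291]), 'dq': array([ 0.00014743, -0.00102236,  0.0005947 ,  0.0004994 , -0.00093614,
        0.00223358, -0.00143407]), 'effort': array([ 4.35295478e-04, -9.27105975e+01,  1.98022708e+00, -3.69932950e+01,
        1.79105939e-02,  8.18092172e-03, -8.37009361e-05]), 'tcp_pos': array([ 230.96435441, -580.36087303,  196.52133859]), 'eef_rot': array([ 9.82116822e-01,  1.88271661e-01, -1.41142439e-04, -5.56369562e-04]), 'ft_force': array([ 0.00910643, -0.25035727, -0.62888889]), 'moment': array([-0.00384758, -0.04508347,  0.04208357]), 'finger_force': 0.0, 'width': 85.36894899784032}
-18.700000000000003
scene [[443.94319523975804, 0.0, 324.796229228576], [0.0, 443.94319523975804, 234.76357402516686], [0.0, 0.0, 1.0]] [-0.04142073  0.          0.          0.          0.        ] [1144.00648598  174.25999706 1183.64349901] [-0.51733546 -0.09333869 -0.85067732]
top [[503.25545668575427, 0.0, 306.28365463662004], [0.0, 503.25545668575427, 243.69670077525583], [0.0, 0.0, 1.0]] [-0.01484467  0.          0.          0.          0.        ] [ 355.02662709   56.48767496 1216.85643515] [ 0.12460942  0.01352584 -0.99211367]
```

View pics/scene0.png

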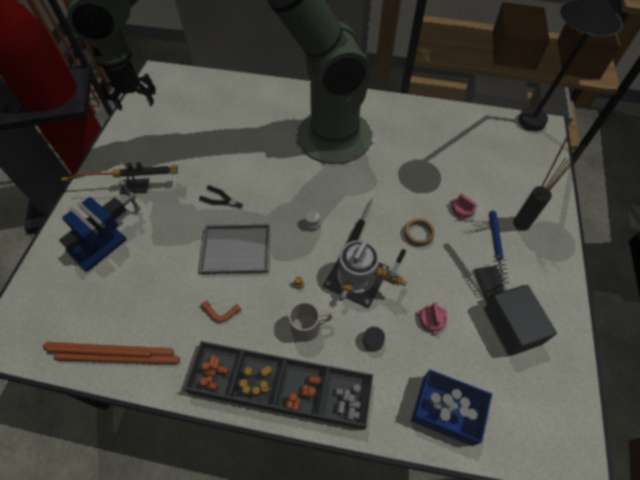

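View pics/top0.png

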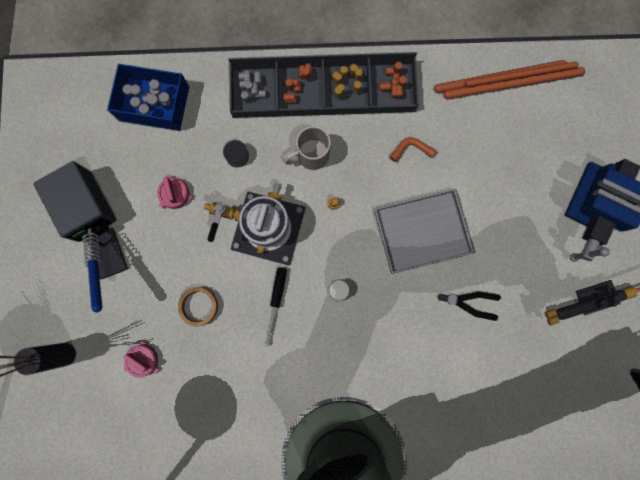

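Candidates for the cover: aluminium cover on the canister, top (264,222) / scene (357,258). Pink look-alikes are at top (172,192) and (141,360), scene (433,318) and (463,205). I choose the aluminium one. Now a close crop and measurements from it.

```bash
cat > h.py <<'E'
import cv2,numpy as np
def cam(d): return cv2.Rodrigues(np.asarray(d["rvec"],float))[0],np.ravel(d["tvec"]).astype(float),d["camera_matrix"],d["D"]
def ray(d,uv):
    R,t,K,D=cam(d); p=cv2.undistortPoints(np.float64(uv).reshape(-1,1,2),K,D).reshape(-1,2)
    return -R.T@t, np.c_[p,np.ones(len(p))]@R
def plane(d,uv,z):
    c,v=ray(d,uv); return c+v*((z-c[2])/v[:,2])[:,None]
def cloud(d):
    v,u=np.mgrid[:480,:640]; c,w=ray(d,np.c_[u.ravel(),v.ravel()])
    z=d["z_map"].reshape(-1,1); P=c+w*z; P[z[:,0]==0]=np.nan
    return P.reshape(480,640,3)
def pix(d,P):
    return cv2.projectPoints(np.float64(P).reshape(-1,3),np.float64(d["rvec"]),np.float64(d["tvec"]),d["camera_matrix"],d["D"])[0].reshape(-1,2)
E
python3 - <<'E'
from h import *
t=np.load("top0.npz");s=np.load("scene0.npz")
a=cv2.resize(t["color"][160:280,185:325],None,fx=4,fy=4,interpolation=2)[:480,:]
b=cv2.resize(s["color"][205:325,310:450],None,fx=4,fy=4,interpolation=2)
im=cv2.convertScaleAbs(np.hstack([a[:, :400+160],b])[:, :1120],alpha=1.5,beta=10)
cv2.imwrite("pics/c.png",cv2.resize(im,(800,343)))
for n,d,c in(("top",t,(264,222)),("scene",s,(357,258))):
    P=cloud(d); v,u=np.mgrid[:480,:640]
    m=(np.hypot(u-c[0],v-c[1])<75)
    m2=m&(P[...,2]>112)
    def seg(lo,hi):
        k=m&(P[...,2]>lo)&(P[...,2]<hi); return P[k]
    for lo,hi in((146,165),(118,127),(128,145)):
        q=seg(lo,hi); 
        if len(q)>4:
            r_=cv2.minAreaRect(q[:,:2].astype(np.float32)); print(n,lo,hi,len(q),q.mean(0).round(1),[np.round(x,1) for x in r_])
    # canister top circle
    print(n,"bench z",np.nanmedian(P[m][:,2]))
# plate dark mask
P=cloud(t);g=t["color"].max(2);k=(g<62);k[:, :225]=0;k[:,312:]=0;k[:185]=0;k[268:]=0
cs=max(cv2.findContours(k.astype(np.uint8),0,1)[0],key=cv2.contourArea)
q=plane(t,cs.reshape(-1,2),10)[:,:2].astype(np.float32); print("plate",cv2.minAreaRect(q))
# tray
h=P[...,2]; 
corn=plane(t,[(374,209),(458,189),(475,248),(391,272)],20); print("tray corners",corn.round(1).tolist(),corn.mean(0).round(1))
E
```

```text
top 146 165 102 [546.8 164.5 160.7] [array([549.2, 164.9]), array([12.7, 57.7]), np.float64(73.0)]
top 118 127 992 [550.6 178.7 123.1] [array([551.6, 198.2]), array([172.3, 106.2]), np.float64(86.0)]
top 128 145 677 [544.7 183.1 131.3] [array([541.9, 206.2]), array([ 89.3, 163.3]), np.float64(3.7)]
top bench z 1.833275007965085
scene 146 165 79 [554.3 161.9 160.1] [array([551. , 161.8]), array([12.3, 56.9]), np.float64(73.2)]
scene 118 127 612 [556.3 177.  122.7] [array([553.1, 193.7]), array([172.1, 111.2]), np.float64(83.8)]
scene 128 145 366 [550.4 182.4 131.6] [array([546.7, 205.7]), array([ 78.2, 157.1]), np.float64(1.0)]
scene bench z 1.1601118351309196
plate ((549.5236206054688, 163.98646545410156), (148.03370666503906, 149.7210693359375), 72.96015930175781)
tray corners [[584.9, -92.9, 20.0], [627.9, -298.1, 20.0], [483.1, -329.2, 20.0], [431.7, -126.4, 20.0]] [ 531.9 -211.6   20. ]
```

View pics/c.png

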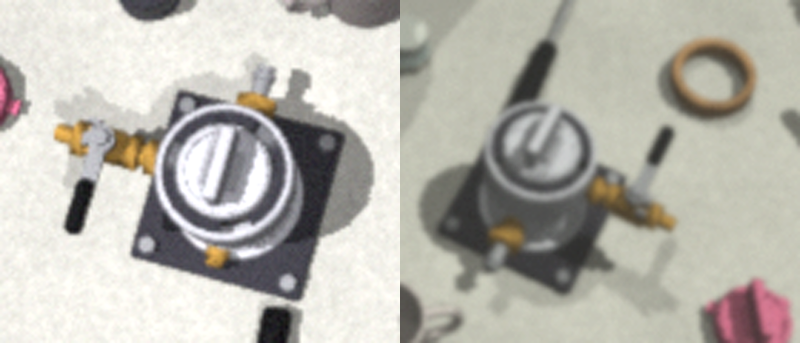

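The crop shows the aluminium cover, with its bar from crop (228,130) to (210,200), and the black lever grip at crop (78,205). Top pixel (212,232) is the grip, so the lever is closed. The filter's yaw is about -17° and its centre about (549.7, 163.7).

```bash
cat >> h.py <<'E'
from scipy.spatial.transform import Rotation as Ro
C=np.array([549.7,163.7]); YAW=-17.
def f2w(x,y):
    c,s=np.cos(np.radians(YAW)),np.sin(np.radians(YAW)); return C+[c*x-s*y,s*x+c*y]
def tool(yy): # tool down, tool y axis at world yaw yy
    a=np.radians(yy+90); x=np.array([np.cos(a),np.sin(a),0]); z=np.array([0,0,-1.]); return Ro.from_matrix(np.c_[x,np.cross(z,x),z])
def rows(p0,R0,wps):
    "wps: (x,y,z,yaw_y) world -> dx dy dz (m), rotvec deg"
    for w in wps:
        d=R0.inv().apply(np.array(w[:3])-p0)/1000; print(np.round(d,4).tolist(),np.round((R0.inv()*tool(w[3])).as_rotvec(degrees=True),1).tolist())
def now():
    from station import readout
    s=readout.read_state(); R=Ro.from_quat(s["eef_rot"]); y=R.as_matrix()[:,1]
    print("t",round(s["time"],2),s["tcp_pos"].round(1),"yawy",round(np.degrees(np.arctan2(y[1],y[0])),1),"tilt",R.as_matrix()[:,2].round(3),"F",s["ft_force"].round(1),"M",s["moment"].round(2),"w",round(s["width"],1),"q",s["joint_pos"].round(2))
    return s["tcp_pos"],R
E
python3 - <<'E'
from h import *
t=np.load("top0.npz");s=np.load("scene0.npz")
for d,c in((t,(212,232)),(s,(401,257))):
    P=cloud(d);q=P[c[1]-14:c[1]+14,c[0]-14:c[0]+14].reshape(-1,3);col=d["color"][c[1]-14:c[1]+14,c[0]-14:c[0]+14].reshape(-1,3)
    k=(q[:,2]>110)&(col.max(1)<70);print(k.sum(),np.median(q[k],0),cv2.minAreaRect(q[k][:,:2].astype(np.float32)))
print("expected grip",f2w(-56,100),"start pt",f2w(-56,70))
p,R=now(); g=f2w(-56,70)
rows(p,R,[(350,-420,260,-20),(520,-150,260,0),(*g,260,73),(*g,110,73)])
E
```

```text
116 [523.79445016 276.54146236 130.77543658] ((524.359375, 276.3367004394531), (14.499152183532715, 43.31589126586914), 77.71036529541016)
63 [529.13278283 273.20934531 130.38330855] ((529.248779296875, 273.3398132324219), (12.101630210876465, 36.87738800048828), 72.74889373779297)
expected grip [525.38410414 275.70329106] start pt [516.612953   247.01414838]
t 0.1 [ 231.  -580.4  196.6] yawy -68.3 tilt [-0.     0.001 -1.   ] F [-0.2 -0.1 -1. ] M [-0.01  0.02 -0.03] w 85.2 q [ 1.12  0.52 -0.04  1.6   0.02  1.02 -0.11]
[0.1699, -0.1051, -0.0633] [-0.1, -0.0, -48.3]
[0.4277, -0.293, -0.0631] [-0.1, -0.0, -68.3]
[0.5714, -0.6631, -0.0627] [-0.0, -0.1, -141.3]
[0.5714, -0.663, 0.0873] [-0.0, -0.1, -141.3]
```

Call:
send_rows([
  [[0,0.17,-0.105,-0.063,0,0,-30],[0,0.17,-0.105,-0.063,0,0,-40],[0,0.17,-0.105,-0.063,0,0,-48],[0,0.17,-0.105,-0.063,0,0,-48],[0,0.17,-0.105,-0.063,0,0,-48],[0,0.428,-0.293,-0.063,0,0,-68],[0,0.428,-0.293,-0.063,0,0,-68],[0,0.428,-0.293,-0.063,0,0,-68],[0,0.428,-0.293,-0.063,0,0,-68],[0,0.428,-0.293,-0.063,0,0,-68],[0,0.428,-0.293,-0.063,0,0,-68],[0,0.428,-0.293,-0.063,0,0,-68]],
])

```text
time: 1.3
tcp_pos: [522.2, -145.4, 260.0]
eef_rot: [0.707, 0.707, 0.001, -0.0]
ft_force: [-1.2, -0.3, 0.2]
width: -0.2
finger_force: 0.0
```

Run:
```python
from h import *
p,R=now(); g=f2w(-56,70)
rows(p,R,[(520,50,260,40),(*g,260,73),(*g,110,73)])
```

```text
t 1.3 [ 522.2 -145.4  260. ] yawy -0.0 tilt [ 0.001  0.002 -1.   ] F [-1.2 -0.3  0.2] M [-0.05  0.03  0.01] w -0.2 q [ 0.53  0.36 -0.48  1.72  0.18  1.1  -0.01]
[0.1954, -0.0023, 0.0004] [0.1, -0.1, -40.0]
[0.3924, -0.0058, 0.0007] [0.1, -0.1, -73.0]
[0.3922, -0.0058, 0.1507] [0.1, -0.1, -73.0]
```

Call:
send_rows([
  [[0,0.196,-0.002,0,0,0,-40],[0,0.196,-0.002,0,0,0,-40],[0,0.196,-0.002,0,0,0,-40],[0,0.392,-0.006,0,0,0,-73],[0,0.392,-0.006,0,0,0,-73],[0,0.392,-0.006,0,0,0,-73],[0,0.392,-0.006,0,0,0,-73],[0,0.392,-0.006,0,0,0,-73],[0,0.392,-0.006,0,0,0,-73],[0,0.392,-0.006,0,0,0,-73],[0,0.392,-0.006,0,0,0,-73],[0,0.392,-0.006,0,0,0,-73]],
])

```text
time: 2.5
tcp_pos: [516.8, 240.6, 260.1]
eef_rot: [0.152, 0.988, -0.0, 0.0]
ft_force: [-0.0, -1.0, 0.8]
width: -0.4
finger_force: 0.0
```

Run:
```python
from h import *
p,R=now(); g=f2w(-56,70)
rows(p,R,[(*g,110,73)])
```

```text
t 2.5 [516.8 240.6 260.1] yawy 72.5 tilt [ 0.    -0.001 -1.   ] F [-0.  -1.   0.8] M [ 0.01 -0.03 -0.  ] w -0.4 q [ 0.05  0.48 -0.84  1.64  0.38  1.19  0.39]
[0.0021, 0.0061, 0.1501] [-0.0, 0.0, -0.5]
```

Call:
send_rows([
  [[0,0.001,0.004,0.05,0,0,0],[0,0.001,0.004,0.1,0,0,0],[0,0.001,0.004,0.13,0,0,0],[0,0.001,0.004,0.15,0,0,0],[0,0.001,0.004,0.15,0,0,0],[0,0.001,0.004,0.15,0,0,0]],
])

```text
time: 3.1
tcp_pos: [517.1, 245.7, 110.9]
eef_rot: [0.151, 0.989, 0.0, 0.0]
ft_force: [0.4, 0.5, -0.2]
width: -0.3
finger_force: 0.0
```

Run:
```python
from h import *
p,R=now()
def arc(a,off): # lever angle a deg; finger centre off mm on pushed side
    t=np.radians(a); u=np.array([-np.cos(t),np.sin(t)]); n=np.array([-np.sin(t),-np.cos(t)]) # n: pushed side
    return f2w(*(np.array([0,100])+56*u+off*n))
rows(p,R,[(*arc(a,20),110,73-a) for a in range(0,100,10)])
rows(p,R,[(*arc(90,o),110,-17) for o in (18,16,14)])
```

```text
t 3.1 [517.1 245.7 110.9] yawy 72.6 tilt [ 0.  0. -1.] F [ 0.4  0.5 -0.2] M [ 0.02 -0.01 -0.03] w -0.3 q [-0.03  0.65 -0.75  1.79  0.54  0.92  0.25]
[0.0009, 0.0111, 0.0009] [0.0, 0.0, -0.4]
[0.0036, 0.0211, 0.0009] [0.0, 0.0, 9.6]
[0.0045, 0.0314, 0.0009] [0.0, 0.0, 19.6]
[0.0036, 0.0418, 0.0009] [0.0, 0.0, 29.6]
[0.0009, 0.0518, 0.0009] [0.0, 0.0, 39.6]
[-0.0035, 0.0612, 0.0009] [0.0, 0.0, 49.6]
[-0.0094, 0.0697, 0.0009] [0.0, 0.0, 59.6]
[-0.0167, 0.077, 0.0009] [0.0, 0.0, 69.6]
[-0.0252, 0.083, 0.0009] [0.0, 0.0, 79.6]
[-0.0346, 0.0873, 0.0009] [0.0, 0.0, 89.6]
[-0.0366, 0.0874, 0.0009] [0.0, 0.0, 89.6]
[-0.0386, 0.0874, 0.0009] [0.0, 0.0, 89.6]
[-0.0406, 0.0874, 0.0009] [0.0, 0.0, 89.6]
```

Call:
send_rows([
  [[0,0.001,0.011,0,0,0,0],[0,0.002,0.016,0,0,0,5],[0,0.004,0.021,0,0,0,10],[0,0.004,0.026,0,0,0,15],[0,0.0045,0.031,0,0,0,20],[0,0.004,0.037,0,0,0,25],[0,0.0035,0.042,0,0,0,30],[0,0.002,0.047,0,0,0,35],[0,0.001,0.052,0,0,0,40],[0,-0.001,0.0565,0,0,0,45],[0,-0.0035,0.061,0,0,0,50],[0,-0.0035,0.061,0,0,0,50]],
])

```text
time: 4.3
tcp_pos: [538.9, 304.7, 111.5]
eef_rot: [0.555, 0.832, 0.001, 0.0]
ft_force: [0.4, 0.1, 0.1]
width: -0.3
finger_force: 0.0
```

```bash
cat >> h.py <<'E'
def arc(a,off):
    t=np.radians(a); u=np.array([-np.cos(t),np.sin(t)]); n=np.array([-np.sin(t),-np.cos(t)])
    return f2w(*(np.array([0,100])+56*u+off*n))
E
python3 - <<'E'
from h import *
p,R=now()
rows(p,R,[(*arc(a,20),110.5,73-a) for a in (50,60,70,80,85,90)]+[(*arc(90,o),110.5,-17) for o in (18,16)])
E
```

```text
t 4.3 [538.9 304.7 111.5] yawy 22.6 tilt [ 0.002  0.001 -1.   ] F [0.4 0.1 0.1] M [0.   0.02 0.03] w -0.3 q [-0.26  0.66 -0.52  1.68  0.39  0.92 -0.54]
[-0.0014, -0.0009, 0.001] [0.1, -0.0, -0.4]
[0.0013, 0.0091, 0.001] [0.1, -0.0, 9.6]
[0.0022, 0.0194, 0.0011] [0.1, -0.1, 19.6]
[0.0013, 0.0298, 0.0011] [0.1, -0.1, 29.6]
[0.0002, 0.0348, 0.0011] [0.1, -0.1, 34.6]
[-0.0014, 0.0398, 0.0011] [0.1, -0.1, 39.6]
[-0.0027, 0.0413, 0.0011] [0.1, -0.1, 39.6]
[-0.004, 0.0429, 0.0011] [0.1, -0.1, 39.6]
```

Run:
```python
from station import optics
from h import *
o=[]
for n,c in(("scene",(390,255)),("top",(220,215))):
    d=optics.get_image(n); np.savez(n+"1.npz",**d)
    x,y=c[0]-50,c[1]-50; o.append(cv2.resize(d["color"][y:y+100,x:x+100],(400,400),interpolation=2))
cv2.imwrite("pics/lev1.png",cv2.convertScaleAbs(np.hstack(o),alpha=1.6,beta=10))
```

```text
(no output)
```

View pics/lev1.png

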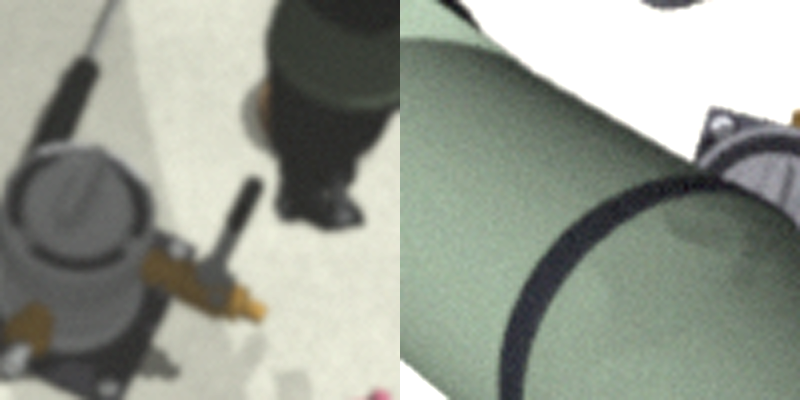

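Run:
```python
from h import *
s=np.load("scene1.npz")
p,R=now(); print("tcp px",pix(s,p), "pt 40 up",pix(s,p+[0,0,40]),"lever at 50 px",pix(s,[*arc(50,0),124]),"at 0",pix(s,[*arc(0,0),124]))
P=cloud(s)
for uv in((418,256),(425,257),(412,254),(415,245),(425,245),(401,255)): print(uv,P[uv[1],uv[0]].round(0),s["color"][uv[1],uv[0]])
```

```text
t 4.4 [538.3 303.8 110.9] yawy 22.9 tilt [ 0.001  0.001 -1.   ] F [ 0.7 -0.3  0.1] M [ 0.   -0.04 -0.01] w 0.1 q [-0.26  0.66 -0.53  1.68  0.4   0.92 -0.54]
tcp px [[410.25865881 263.76187822]] pt 40 up [[412.8224684  256.69925699]] lever at 50 px [[413.078315  267.9627492]] at 0 [[401.23667519 255.66534996]]
(418, 256) [574. 308. 219.] [24 24 24]
(425, 257) [587. 322. 242.] [47 47 46]
(412, 254) [555. 296. 192.] [24 26 26]
(415, 245) [562. 294. 248.] [19 22 20]
(425, 245) [572. 315. 272.] [21 23 23]
(401, 255) [529. 274. 133.] [25 27 27]
```

Run:
```python
from h import *
from station import optics
s0=np.load("scene0.npz"); print("start tcp px",pix(s0,[[231,-580.5,197],[231,-580.5,270]]))
P=cloud(s0)
q=P[60:115,100:165]; k=(q[...,2]>120)&(q[...,2]<340); z=q[k]; print(k.sum(), np.percentile(z[:,2],[0,2,10,50]), z[z[:,2]<np.percentile(z[:,2],10)].mean(0))
d=optics.get_image("scene"); P=cloud(d); q=P[235:275,395:445]; k=(q[...,2]>60)&(q[...,2]<400)
z=q[k]; print(np.histogram(z[:,2],bins=range(60,400,20)))
a=cv2.resize(s0["color"][50:130,90:190],(500,400),interpolation=2); b=cv2.resize(d["color"][220:280,385:445],(300,300),interpolation=2)
b=np.vstack([b,np.zeros((100,300,3),np.uint8)])
cv2.imwrite("pics/g.png",cv2.convertScaleAbs(np.hstack([a,b]),alpha=2,beta=20))
```

```text
start tcp px [[141.63776063 118.06627544]
 [133.50578458 100.02845779]]
764 [243.28868961 254.31186495 268.97116707 310.75871503] [ 237.46625357 -582.65608473  258.48950171]
(array([  0,   0,  11, 108,  11,  24,  45,  64, 103,  94,  59, 114,  74,
         2,   0,   0]), array([ 60,  80, 100, 120, 140, 160, 180, 200, 220, 240, 260, 280, 300,
       320, 340, 360, 380]))
```

View pics/g.png

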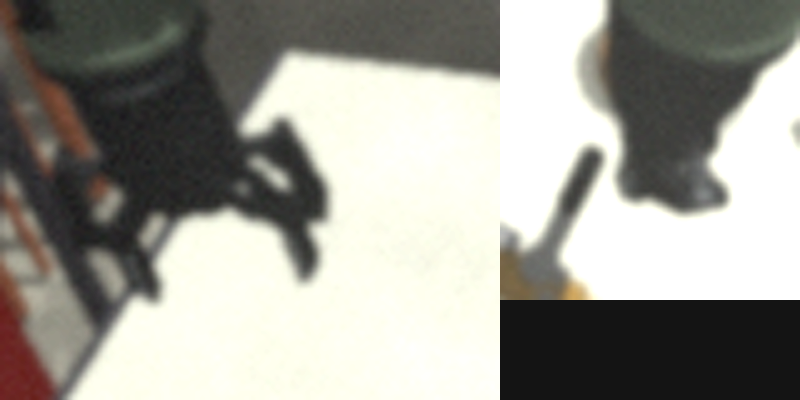

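Run:
```python
from h import *
from station import optics
p,_=now()
for d,p in((np.load("scene0.npz"),np.array([231,-580.4,196.6])),(dict(optics.get_image("scene")),p),(np.load("top0.npz"),np.array([231,-580.4,196.6]))):
    P=cloud(d).reshape(-1,3); u=np.arange(640*480)
    k=(np.hypot(*(P[:,:2]-p[:2]).T)<90)&(P[:,2]>20)
    print("n",k.sum())
    for lo in range(20,420,20):
        m=k&(P[:,2]>=lo)&(P[:,2]<lo+20)
        if m.sum(): q=P[m]; print(lo,m.sum(),(q.mean(0)-p).round(0),"px",int(np.mean(u[m]%640)),int(np.mean(u[m]//640)),"min/max xy",(q.min(0)-p)[:2].round(0),(q.max(0)-p)[:2].round(0))
t=np.load("top0.npz"); print("base px",pix(t,[[0,0,0],[0,0,200]]),pix(np.load("scene0.npz"),[[0,0,0],[0,0,200]]))
```

```text
t 4.45 [538.3 303.5 110.8] yawy 22.8 tilt [ 0.001  0.    -1.   ] F [ 0.8  0.  -0. ] M [ 0.   -0.01 -0.04] w 0.1 q [-0.26  0.66 -0.53  1.68  0.4   0.92 -0.54]
n 4487
240 42 [ 5.  4. 57.] px 136 105 min/max xy [-23. -51.] [29. 54.]
260 75 [ 6. -3. 73.] px 131 101 min/max xy [-27. -54.] [30. 54.]
280 141 [ 4.  3. 97.] px 131 94 min/max xy [-35. -66.] [39. 70.]
300 237 [  4.   6. 114.] px 130 90 min/max xy [-39. -65.] [40. 71.]
320 269 [  8.   6. 135.] px 126 85 min/max xy [-36. -64.] [37. 66.]
340 185 [  3.   4. 150.] px 125 80 min/max xy [-37. -67.] [38. 65.]
360 150 [ 22.  17. 174.] px 123 78 min/max xy [-18. -27.] [39. 37.]
380 187 [ 23.  17. 193.] px 120 72 min/max xy [-22. -25.] [41. 38.]
400 112 [ 22.  16. 208.] px 118 67 min/max xy [-15. -27.] [44. 39.]
n 7709
20 1 [-24. -70. -89.] px 382 267 min/max xy [-24. -70.] [-24. -70.]
60 1 [ 52. -43. -31.] px 391 283 min/max xy [ 52. -43.] [ 52. -43.]
80 95 [ 50. -40. -17.] px 392 279 min/max xy [ 20. -79.] [61. -4.]
100 163 [ 42. -50.  -4.] px 390 274 min/max xy [  4. -89.] [59. -8.]
120 156 [ 11. -38.  16.] px 396 262 min/max xy [-33. 
[... 671 characters left out ...]
. -51.] [46. 40.]
340 256 [ 33.  -9. 240.] px 422 225 min/max xy [-13. -50.] [47. 45.]
360 213 [ 34. -10. 259.] px 424 221 min/max xy [ -5. -48.] [45. 38.]
380 223 [ 35.  -7. 279.] px 427 216 min/max xy [-22. -48.] [46. 54.]
400 88 [ 36.  -3. 296.] px 430 212 min/max xy [  4. -46.] [45. 46.]
n 147
240 39 [-14.  51.  57.] px 631 372 min/max xy [-28.  45.] [-7. 56.]
260 41 [-12.  52.  71.] px 635 372 min/max xy [-20.  46.] [-7. 57.]
280 47 [-24.  70. 100.] px 636 381 min/max xy [-39.  64.] [-13.  74.]
300 20 [-19.  71. 107.] px 637 378 min/max xy [-26.  67.] [-14.  75.]
base px [[343.84353857 460.25522113]
 [349.75863562 491.68464721]] [[334.73423921 135.63298453]
 [336.28817064  92.04893699]]
```

The real fingertips end about 33 mm above the reported TCP: the open tips were seen at z≈243 instead of about 210, and the shut tips at about 143 while the TCP reads 111. So the fingers passed over the lever and it hasn't moved. I'll go back and repeat the push about 31 mm lower.

Run:
```python
from h import *
p,R=now(); g=f2w(-56,70)
rows(p,R,[(*g,130,73),(*g,80,73)])
```

```text
t 4.5 [538.2 303.3 110.5] yawy 22.8 tilt [ 0.  0. -1.] F [-0.2 -0.2  0.5] M [-0.03 -0.02  0.  ] w 0.2 q [-0.26  0.66 -0.53  1.68  0.4   0.92 -0.54]
[-0.0435, -0.0417, -0.0195] [0.0, 0.0, -50.2]
[-0.0435, -0.0417, 0.0305] [0.0, 0.0, -50.2]
```

Call:
send_rows([
  [[0,-0.01,-0.01,-0.02,0,0,-8],[0,-0.044,-0.042,-0.02,0,0,-50],[0,-0.044,-0.042,-0.02,0,0,-50],[0,-0.044,-0.042,-0.02,0,0,-50],[0,-0.044,-0.042,-0.02,0,0,-50],[0,-0.044,-0.042,-0.02,0,0,-50],[0,-0.044,-0.042,-0.02,0,0,-50],[0,-0.044,-0.042,0,0,0,-50],[0,-0.044,-0.042,0.02,0,0,-50],[0,-0.044,-0.042,0.031,0,0,-50],[0,-0.044,-0.042,0.031,0,0,-50],[0,-0.044,-0.042,0.031,0,0,-50]],
])

```text
time: 5.7
tcp_pos: [516.6, 246.7, 79.7]
eef_rot: [0.151, 0.989, 0.0, 0.0]
ft_force: [-0.0, 0.0, 1.3]
width: -0.2
finger_force: 0.0
```

Run:
```python
from h import *
p,R=now()
rows(p,R,[(*arc(a,20),80,73-a) for a in range(0,60,10)])
```

```text
t 5.7 [516.6 246.7  79.7] yawy 72.7 tilt [ 0.  0. -1.] F [-0.   0.   1.3] M [-0.04 -0.02 -0.01] w -0.2 q [-0.05  0.68 -0.72  1.81  0.58  0.86  0.22]
[0.0001, 0.0104, -0.0003] [0.0, 0.0, -0.3]
[0.0028, 0.0204, -0.0003] [0.0, 0.0, 9.7]
[0.0037, 0.0307, -0.0003] [0.0, 0.0, 19.7]
[0.0028, 0.041, -0.0003] [0.0, 0.0, 29.7]
[0.0001, 0.051, -0.0003] [0.0, 0.0, 39.7]
[-0.0043, 0.0604, -0.0003] [0.0, 0.0, 49.7]
```

Call:
send_rows([
  [[0,0,0.01,0,0,0,0],[0,0.001,0.015,0,0,0,5],[0,0.003,0.02,0,0,0,10],[0,0.003,0.0255,0,0,0,15],[0,0.0035,0.031,0,0,0,20],[0,0.003,0.036,0,0,0,25],[0,0.003,0.041,0,0,0,30],[0,0.0015,0.046,0,0,0,35],[0,0,0.051,0,0,0,40],[0,-0.002,0.056,0,0,0,45],[0,-0.004,0.06,0,0,0,50],[0,-0.004,0.06,0,0,0,50]],
])

```text
time: 6.9
tcp_pos: [538.2, 303.8, 79.8]
eef_rot: [0.555, 0.832, 0.0, 0.0]
ft_force: [-3.6, 0.5, 1.4]
width: -0.2
finger_force: 1.4
```

Run:
```python
from h import *
p,R=now()
rows(p,R,[(*arc(a,20),80,73-a) for a in (50,60,70,80,85,90)]+[(*arc(90,o),80,-17) for o in (18,16)])
```

```text
t 6.9 [538.2 303.8  79.8] yawy 22.6 tilt [ 0.     0.001 -1.   ] F [-3.6  0.5  1.4] M [0.1  0.61 0.  ] w -0.2 q [-0.28  0.69 -0.49  1.7   0.41  0.86 -0.56]
[-0.0008, 0.0002, -0.0002] [0.0, -0.0, -0.4]
[0.0018, 0.0102, -0.0002] [0.0, -0.0, 9.6]
[0.0028, 0.0205, -0.0002] [0.0, -0.0, 19.6]
[0.0019, 0.0308, -0.0002] [0.0, -0.0, 29.6]
[0.0007, 0.0359, -0.0002] [0.0, -0.0, 34.6]
[-0.0008, 0.0408, -0.0002] [0.0, -0.0, 39.6]
[-0.0021, 0.0424, -0.0002] [0.0, -0.0, 39.6]
[-0.0034, 0.0439, -0.0002] [0.0, -0.0, 39.6]
```

Call:
send_rows([
  [[0,0.001,0.005,0,0,0,5],[0,0.002,0.01,0,0,0,10],[0,0.0025,0.015,0,0,0,15],[0,0.003,0.0205,0,0,0,20],[0,0.0025,0.026,0,0,0,25],[0,0.002,0.031,0,0,0,30],[0,0.0005,0.036,0,0,0,35],[0,-0.0005,0.041,0,0,0,40],[0,-0.002,0.0425,0,0,0,40],[0,-0.002,0.0425,0,0,0,40]],
])

```text
time: 7.9
tcp_pos: [576.4, 319.0, 79.5]
eef_rot: [0.804, 0.595, -0.0, -0.001]
ft_force: [-10.3, 4.6, 4.8]
width: 0.2
finger_force: 5.5
```

Run:
```python
from h import *
p,R=now()
```

```text
t 7.9 [576.4 319.   79.5] yawy -17.0 tilt [-0.002  0.002 -1.   ] F [-10.3   4.6   4.8] M [0.95 1.99 0.02] w 0.2 q [-0.39  0.72 -0.32  1.59  0.27  0.88 -1.1 ]
```

Call:
send_rows([
  [[0,0,0,0,0,0,0],[0,0,0,0,0,0,0],[0,0,0,0,0,0,0],[0,0,0,0,0,0,0],[0,0,0,0,0,0,0],[0,0,0,0,0,0,0],[0,0,0,0,0,0,0],[0,0,0,0,0,0,0],[0,0,0,0,0,0,0],[0,0,0,0,0,0,0],[0,0,0,0,0,0,0],[0,0,0,0,0,0,0]],
])

```text
time: 9.1
tcp_pos: [576.4, 318.9, 79.5]
eef_rot: [0.804, 0.595, -0.0, -0.001]
ft_force: [-11.2, 4.5, 2.7]
width: -0.0
finger_force: 5.5
```

Run:
```python
from h import *
from station import optics
d=optics.get_image("scene"); 
cv2.imwrite("pics/lev2.png",cv2.convertScaleAbs(cv2.resize(d["color"][210:310,340:460],(480,400),interpolation=2),alpha=1.6,beta=10))
print("grip open px",pix(d,[*arc(90,0),131]),(pix(d,[*arc(90,0),131])-[340,210])*4)
p,R=now()
rows(p,R,[(*arc(a,22),80,73-a) for a in (85,70,60,50,40,30,20,10,0)]+[(*f2w(-56,70),80,73)])
```

```text
grip open px [[413.05522012 279.55140353]] [[292.2208805 278.2056141]]
t 9.15 [576.4 318.9  79.5] yawy -17.0 tilt [-0.002  0.002 -1.   ] F [-9.4  5.   3. ] M [ 1.09  2.02 -0.03] w -0.1 q [-0.39  0.72 -0.32  1.59  0.27  0.88 -1.1 ]
[-0.0024, -0.007, -0.0005] [-0.1, -0.1, -5.0]
[-0.0112, -0.02, -0.0005] [-0.1, -0.1, -20.0]
[-0.0188, -0.0272, -0.0004] [-0.1, -0.1, -30.0]
[-0.0275, -0.033, -0.0004] [-0.1, -0.1, -40.0]
[-0.0371, -0.0372, -0.0004] [-0.1, -0.1, -50.0]
[-0.0473, -0.0397, -0.0005] [-0.1, -0.1, -60.0]
[-0.0578, -0.0403, -0.0005] [-0.1, -0.1, -70.0]
[-0.0682, -0.0392, -0.0005] [-0.1, -0.1, -80.0]
[-0.0783, -0.0362, -0.0005] [-0.0, -0.2, -90.0]
[-0.0863, -0.0362, -0.0005] [-0.0, -0.2, -90.0]
```

View pics/lev2.png

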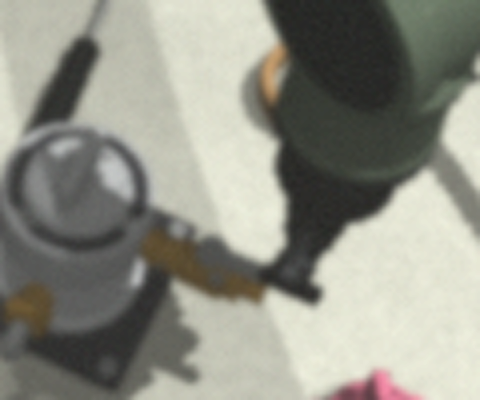

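The lever lies in line with the pipe, its grip at crop (292,283), so it is on its stop. I'll hold a moment more, then guide it back.

Call:
send_rows([
  [[0,0,0,0,0,0,0],[0,0,0,0,0,0,0],[0,-0.0025,-0.007,0,0,0,-5],[0,-0.006,-0.013,0,0,0,-12],[0,-0.011,-0.02,0,0,0,-20],[0,-0.019,-0.027,0,0,0,-28],[0,-0.0275,-0.033,0,0,0,-36],[0,-0.037,-0.037,0,0,0,-44],[0,-0.047,-0.04,0,0,0,-52],[0,-0.058,-0.04,0,0,0,-60],[0,-0.068,-0.039,0,0,0,-68],[0,-0.082,-0.036,0,0,0,-76]],
])

```text
time: 10.35
tcp_pos: [519.5, 249.8, 79.8]
eef_rot: [0.265, 0.964, 0.001, 0.0]
ft_force: [0.2, 0.0, -0.7]
width: 0.1
finger_force: 0.0
```

Call:
send_rows([
  [[0,-0.006,-0.004,0,0,0,-6],[0,-0.01,-0.006,0,0,0,-6],[0,-0.01,-0.006,0,0,0,-6],[0.085,-0.01,-0.006,-0.04,0,0,-6],[0.085,-0.01,-0.006,-0.08,0,0,-6],[0.085,-0.01,-0.006,-0.13,0,0,-6],[0.085,-0.01,-0.006,-0.13,0,0,-6],[0.085,-0.01,-0.006,-0.13,0,0,-6]],
])

```text
time: 11.15
tcp_pos: [525.1, 239.9, 210.3]
eef_rot: [0.22, 0.976, 0.001, 0.001]
ft_force: [-0.6, 0.5, -1.2]
width: 72.2
finger_force: 0.0
```

Run:
```python
from h import *
from station import optics
p,R=now(); d=optics.get_image("scene"); P=cloud(d)
q=P[241:271,387:417].reshape(-1,3);col=d["color"][241:271,387:417].reshape(-1,3)
k=(q[:,2]>115)&(q[:,2]<140)&(col.max(1)<70);print("grip now",k.sum(),np.median(q[k],0))
rows(p,R,[(*C,230,-17),(*C,230,-107)])
```

```text
t 11.15 [525.1 239.9 210.3] yawy 64.6 tilt [ 0.002  0.001 -1.   ] F [-0.6  0.5 -1.2] M [ 0.03 -0.06 -0.01] w 72.2 q [ 0.01  0.53 -0.77  1.69  0.41  1.09  0.24]
grip now 53 [529.69371114 273.50551131 130.14496584]
[-0.0549, -0.0583, -0.0197] [0.2, 0.0, 81.6]
[-0.0549, -0.0583, -0.0197] [0.2, -0.1, 171.6]
```

Run:
```python
from h import *
p,R=now(); 
rows(p,R,[(*C,210,73),(*C,102,73)])
```

```text
t 11.2 [524.6 239.4 209.1] yawy 64.7 tilt [ 0. -0. -1.] F [-0.2 -0.4 -0.4] M [-0.01  0.01 -0.05] w 78.9 q [ 0.01  0.53 -0.77  1.69  0.41  1.09  0.24]
[-0.0551, -0.0577, -0.0009] [0.0, 0.0, -8.3]
[-0.0551, -0.0577, 0.1071] [0.0, 0.0, -8.3]
```

Call:
send_rows([
  [[0.085,-0.03,-0.03,0,0,0,-4],[0.085,-0.055,-0.058,0,0,0,-8.3],[0.085,-0.055,-0.058,0,0,0,-8.3],[0.085,-0.055,-0.058,0,0,0,-8.3],[0.085,-0.055,-0.058,0.04,0,0,-8.3],[0.085,-0.055,-0.058,0.07,0,0,-8.3],[0.085,-0.055,-0.058,0.09,0,0,-8.3],[0.085,-0.055,-0.058,0.107,0,0,-8.3],[0.085,-0.055,-0.058,0.107,0,0,-8.3],[0.085,-0.055,-0.058,0.107,0,0,-8.3]],
])

```text
time: 12.2
tcp_pos: [549.6, 164.0, 102.5]
eef_rot: [0.148, 0.989, 0.0, -0.0]
ft_force: [0.6, -0.5, 0.2]
width: 85.3
finger_force: 0.0
```

Run:
```python
from h import *
from station import optics
p,R=now(); rows(p,R,[(*C,102,73)])
d=optics.get_image("scene"); P=cloud(d).reshape(-1,3)
k=(np.hypot(*(P[:,:2]-C).T)<70)&(P[:,2]>136)&(P[:,2]<200)
loc=(P[k][:,:2]-C)@np.array([[.956,.292],[-.292,.956]])
for lo in range(136,200,8):
    m=(P[k][:,2]>=lo)&(P[k][:,2]<lo+8)
    if m.any(): print(lo,m.sum(),"y hist",np.histogram(loc[m][:,1],bins=range(-70,71,20))[0])
cv2.imwrite("pics/gr.png",cv2.convertScaleAbs(cv2.resize(d["color"][200:300,300:420],(720,600),interpolation=2),alpha=1.6,beta=10))
```

```text
t 12.2 [549.6 164.  102.5] yawy 73.0 tilt [-0.  0. -1.] F [ 0.6 -0.5  0.2] M [ 0.04  0.   -0.03] w 85.3 q [ 0.11  0.65 -0.73  1.8   0.54  0.9   0.41]
[-0.0002, -0.0002, 0.0005] [0.0, -0.0, 0.0]
136 24 y hist [ 0  0  1 22  0  1  0]
144 17 y hist [ 0  1  0 15  0  1  0]
152 28 y hist [ 3  5  0 14  0  4  2]
160 91 y hist [ 3  8  0 69  0  8  3]
168 20 y hist [3 6 0 3 0 5 3]
176 15 y hist [4 4 0 0 0 5 2]
184 11 y hist [2 3 0 0 0 5 1]
192 46 y hist [17  3  0  0  0 17  9]
```

View pics/gr.png

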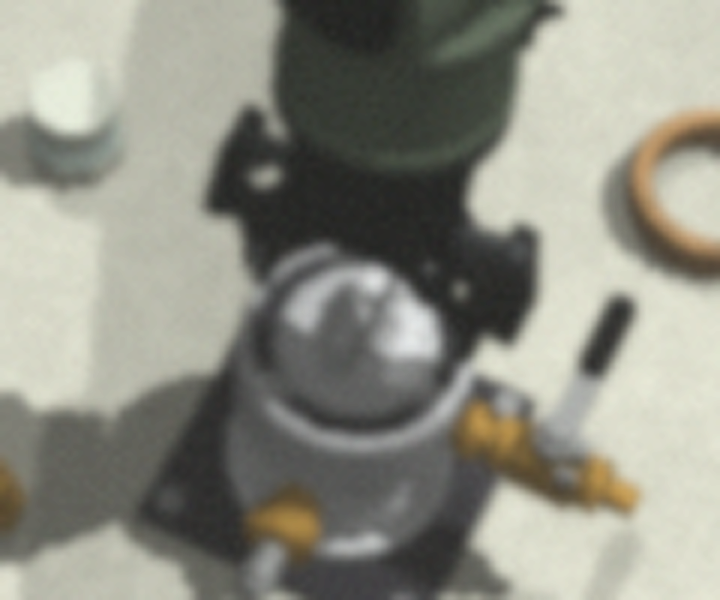

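The fingers straddle the bar (centred at about crop (360,300)), and the lever is back closed. Now I'll close on it.

Call:
send_rows([
  [[0,0,0,0,0,0,0],[0,0,0,0,0,0,0],[0,0,0,0,0,0,0],[0,0,0,0,0,0,0],[0,0,0,0,0,0,0],[0,0,0,0,0,0,0],[0,0,0,0,0,0,0],[0,0,0,0,0,0,0],[0,0,0,0,0,0,0],[0,0,0,0,0,0,0]],
], grip_force=90)

```text
time: 13.25
tcp_pos: [550.0, 164.0, 102.5]
eef_rot: [0.148, 0.989, 0.001, 0.0]
ft_force: [1.4, 5.5, 3.0]
width: 10.6
finger_force: 88.3
```

Call:
send_rows([
  [[0,0,0,0.001,0,0,0],[0,0,0,0.002,0,0,0],[0,0,0,0.003,0,0,0],[0,0,0,0.003,0,0,0]],
])

```text
time: 13.65
tcp_pos: [550.0, 164.0, 99.6]
eef_rot: [0.148, 0.989, 0.001, 0.0]
ft_force: [0.4, 4.5, 6.3]
width: 10.8
finger_force: 89.2
```

Run:
```python
from h import *
p,R=now();
```

```text
t 13.65 [550.  164.   99.6] yawy 73.0 tilt [ 0.001  0.001 -1.   ] F [0.4 4.5 6.3] M [ 0.96 -0.01  0.16] w 10.8 q [ 0.11  0.66 -0.73  1.8   0.55  0.9   0.41]
```

Call:
send_rows([
  [[0,0,0,0.001,0,0,0],[0,0,0,0.002,0,0,0],[0,0,0,0.003,0,0,0],[0,0,0,0.003,0,0,0],[0,0,0,0.003,0,0,0]],
])

```text
time: 14.15
tcp_pos: [550.1, 164.0, 96.8]
eef_rot: [0.148, 0.989, 0.001, 0.001]
ft_force: [0.3, 5.4, 9.3]
width: 10.4
finger_force: 89.5
```

Run:
```python
from h import *
from station import readout
p,R=now(); print(np.mean([readout.read_state()["ft_force"] for _ in range(10)],0))
```

```text
t 14.15 [550.1 164.   96.8] yawy 73.0 tilt [ 0.001  0.001 -1.   ] F [0.3 5.4 9.3] M [0.9  0.17 0.1 ] w 10.4 q [ 0.11  0.66 -0.72  1.8   0.55  0.89  0.41]
[0.25067665 5.411859   9.29786706]
```

```bash
cat >> h.py <<'E'
def covtop():
    from station import optics
    d=dict(optics.get_image("scene")); r=[]
    for D in (np.load("scene0.npz"),d):
        P=cloud(D)
        k=np.zeros((480,640),bool); k[255:268,350:368]=1
        loc=(P[...,:2]-C); rad=np.hypot(loc[...,0],loc[...,1])
        L=loc@np.array([[.956,.292],[-.292,.956]])
        a=P[k&(rad<33)&(L[...,0]>12)&(np.abs(L[...,1])>9)&(np.abs(P[...,2]-127)<14),2]; b=P[k&(rad>44)&(rad<52)&(np.abs(P[...,2]-123)<6),2]
        r.append((len(a),np.median(a).round(2),len(b),np.median(b).round(2) if len(b) else None))
    print("cover top z then/now",r); return d
E
python3 - <<'E'
from h import *
covtop(); now()
E
```

```text
cover top z then/now [(58, np.float64(129.23), 0, None), (53, np.float64(124.4), 0, None)]
t 14.2 [550.1 164.   96.8] yawy 73.0 tilt [ 0.001  0.001 -1.   ] F [0.1 4.  9.4] M [0.84 0.11 0.16] w 10.6 q [ 0.11  0.66 -0.72  1.8   0.55  0.89  0.41]
```

Call:
send_rows([
  [[0,0,0,0.001,0,0,0],[0,0,0,0.002,0,0,0],[0,0,0,0.002,0,0,0]],
])

```text
time: 14.5
tcp_pos: [550.1, 164.0, 94.9]
eef_rot: [0.148, 0.989, 0.001, 0.001]
ft_force: [-1.1, 5.0, 11.8]
width: 10.2
finger_force: 89.8
```

Run:
```python
from h import *
covtop(); now()
```

```text
cover top z then/now [(58, np.float64(129.23), 0, None), (50, np.float64(122.14), 0, None)]
t 14.55 [550.1 164.   94.9] yawy 73.0 tilt [ 0.001  0.001 -1.   ] F [-0.9  3.6 10.9] M [0.83 0.27 0.18] w 11.2 q [ 0.11  0.66 -0.72  1.8   0.55  0.89  0.4 ]
```

Down about 7 mm. Now I'll twist anticlockwise (negative about tool z).

Call:
send_rows([
  [[0,0,0,0,0,0,-3],[0,0,0,0,0,0,-6],[0,0,0,0,0,0,-9],[0,0,0,0,0,0,-12],[0,0,0,0,0,0,-16],[0,0,0,0,0,0,-20],[0,0,0,0,0,0,-24],[0,0,0,0,0,0,-24]],
])

```text
time: 15.35
tcp_pos: [549.9, 163.2, 94.6]
eef_rot: [-0.062, 0.998, 0.0, 0.0]
ft_force: [-1.3, 1.1, 11.7]
width: 10.6
finger_force: 89.5
```

Run:
```python
from h import *
now()
```

```text
t 15.35 [549.9 163.2  94.6] yawy 97.1 tilt [ 0.  0. -1.] F [-1.3  1.1 11.7] M [0.04 0.49 0.09] w 10.6 q [ 0.17  0.7  -0.82  1.8   0.63  0.93  0.76]
```

Call:
send_rows([
  [[0,0,0,0,0,0,-5],[0,0,0,0,0,0,-10],[0,0,0,0,0,0,-15],[0,0,0,0,0,0,-20],[0,0,0,0,0,0,-25],[0,0,0,0,0,0,-30],[0,0,0,0,0,0,-35],[0,0,0,0,0,0,-40],[0,0,0,0,0,0,-45],[0,0,0,0,0,0,-50],[0,0,0,0,0,0,-50]],
])

```text
time: 16.45
tcp_pos: [550.0, 163.1, 94.6]
eef_rot: [-0.479, 0.878, -0.0, 0.0]
ft_force: [-0.7, 0.1, 11.1]
width: 10.8
finger_force: 89.5
```

Run:
```python
from h import *
now();
```

```text
t 16.45 [550.  163.1  94.6] yawy 147.2 tilt [ 0.001  0.    -1.   ] F [-0.7  0.1 11.1] M [-0.21  0.04  0.1 ] w 10.8 q [ 0.28  0.78 -1.01  1.79  0.77  1.02  1.53]
```

Call:
send_rows([
  [[0,0,0,0,0,0,-4],[0,0,0,0,0,0,-8],[0,0,0,0,0,0,-11],[0,0,0,0,0,0,-13],[0,0,0,0,0,0,-13]],
])

```text
time: 16.95
tcp_pos: [550.1, 163.0, 94.6]
eef_rot: [-0.574, 0.819, -0.0, 0.0]
ft_force: [0.6, 0.6, 11.2]
width: 10.7
finger_force: 89.5
```

Call:
send_rows([
  [[0,0,0,-0.003,0,0,0],[0,0,0,-0.006,0,0,0],[0,0,0,-0.01,0,0,0],[0,0,0,-0.014,0,0,0],[0,0,0,-0.014,0,0,0]],
])

```text
time: 17.45
tcp_pos: [549.8, 163.2, 108.4]
eef_rot: [-0.574, 0.819, -0.0, 0.0]
ft_force: [1.6, 1.8, -0.3]
width: 10.3
finger_force: 88.3
```

Run:
```python
from h import *
now();
```

```text
t 17.45 [549.8 163.2 108.4] yawy 160.0 tilt [ 0.  0. -1.] F [ 1.6  1.8 -0.3] M [ 0.53 -0.49 -0.08] w 10.3 q [ 0.31  0.79 -1.07  1.78  0.79  1.07  1.74]
```

Call:
send_rows([
  [[0,0,0,-0.01,0,0,0],[0,0,0,-0.025,0,0,0],[0,0,0,-0.05,0,0,0],[0,0,0,-0.08,0,0,0],[0,0,0,-0.11,0,0,0],[0,0,0,-0.11,0,0,0],[0,0,0,-0.11,0,0,0]],
])

```text
time: 18.15
tcp_pos: [549.5, 162.7, 218.3]
eef_rot: [-0.573, 0.819, -0.0, -0.0]
ft_force: [-0.2, 0.1, -3.1]
width: 10.6
finger_force: 88.8
```

Run:
```python
from h import *
from station import optics
p,R=now()
d=optics.get_image("scene"); t=optics.get_image("top")
# tray: rim points (z 12..28) by cloud in top0
t0=np.load("top0.npz"); P=cloud(t0); q=P[180:280,365:485].reshape(-1,3); col=t0["color"][180:280,365:485]
g=cv2.cvtColor(col,cv2.COLOR_BGR2GRAY); 
e=cv2.morphologyEx(((g<135)).astype(np.uint8),cv2.MORPH_OPEN,np.ones((5,5)))
k=(q[:,2]>13)&(q[:,2]<30); print("rim rect",k.sum(),cv2.minAreaRect(q[k][:,:2].astype(np.float32)))
s0=np.load("scene0.npz"); P=cloud(s0); q=P[215:285,190:280].reshape(-1,3); k=(q[:,2]>13)&(q[:,2]<30); print("rim rect scene",k.sum(),cv2.minAreaRect(q[k][:,:2].astype(np.float32)))
T=(532,-212)
rows(p,R,[(540,0,218,110),(*T,218,70)])
cv2.imwrite("pics/lift.png",cv2.convertScaleAbs(cv2.resize(d["color"][180:310,190:430],(800,433),interpolation=2),alpha=1.6,beta=10))
```

```text
t 18.15 [549.5 162.7 218.3] yawy 160.0 tilt [ 0.    -0.001 -1.   ] F [-0.2  0.1 -3.1] M [-0.04  0.06 -0.02] w 10.6 q [ 0.37  0.67 -1.17  1.68  0.65  1.24  1.84]
rim rect 680 ((529.8740234375, -209.35865783691406), (162.98367309570312, 204.84771728515625), 12.542521476745605)
rim rect scene 473 ((529.3607177734375, -212.1638946533203), (167.31668090820312, 201.1289520263672), 12.535622596740723)
[0.1561, -0.0467, 0.0004] [-0.0, -0.0, 50.0]
[0.358, -0.1118, 0.0006] [-0.1, -0.0, 90.0]
```

View pics/lift.png

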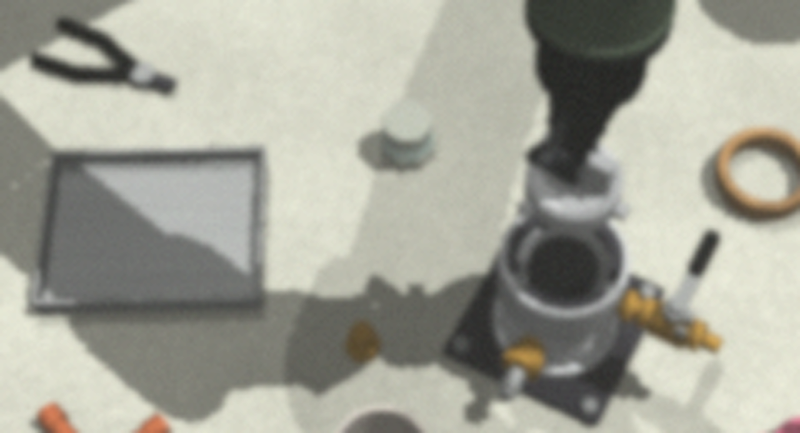

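Call:
send_rows([
  [[0,0.03,-0.009,0,0,0,8],[0,0.065,-0.02,0,0,0,16],[0,0.105,-0.032,0,0,0,24],[0,0.145,-0.044,0,0,0,32],[0,0.185,-0.057,0,0,0,40],[0,0.225,-0.07,0,0,0,48],[0,0.265,-0.082,0,0,0,56],[0,0.3,-0.093,0,0,0,64],[0,0.33,-0.103,0,0,0,72],[0,0.35,-0.11,0,0,0,80],[0,0.358,-0.112,0,0,0,88],[0,0.358,-0.112,0,0,0,90]],
])

```text
time: 19.45
tcp_pos: [531.5, -213.2, 216.9]
eef_rot: [0.177, 0.984, -0.0, -0.001]
ft_force: [-0.0, -0.4, -3.5]
width: 10.3
finger_force: 88.6
```

Run:
```python
from h import *
p,R=now()
rows(p,R,[(529.6,-210.7,30,70),(529.6,-210.7,3,70)])
```

```text
t 19.45 [ 531.5 -213.2  216.9] yawy 69.6 tilt [-0.002  0.    -1.   ] F [-0.  -0.4 -3.5] M [ 0.09 -0.   -0.01] w 10.3 q [ 0.84  0.52 -0.81  1.69  0.42  1.11  1.12]
[0.0022, 0.0017, 0.1869] [-0.0, -0.1, -0.4]
[0.0022, 0.0018, 0.2139] [-0.0, -0.1, -0.4]
```

Call:
send_rows([
  [[0,0.002,0.002,0.03,0,0,0],[0,0.002,0.002,0.07,0,0,0],[0,0.002,0.002,0.11,0,0,0],[0,0.002,0.002,0.15,0,0,0],[0,0.002,0.002,0.175,0,0,0],[0,0.002,0.002,0.19,0,0,0],[0,0.002,0.002,0.2,0,0,0],[0,0.002,0.002,0.206,0,0,0],[0,0.002,0.002,0.206,0,0,0],[0,0.002,0.002,0.206,0,0,0]],
])

```text
time: 20.45
tcp_pos: [531.8, -209.2, 12.9]
eef_rot: [0.174, 0.985, -0.0, 0.001]
ft_force: [0.9, 0.1, -3.2]
width: 10.5
finger_force: 88.4
```

Call:
send_rows([
  [[0,0,0,0.002,0,0,0],[0,0,0,0.004,0,0,0],[0,0,0,0.006,0,0,0],[0,0,0,0.006,0,0,0]],
])

```text
time: 20.85
tcp_pos: [531.2, -209.1, 5.9]
eef_rot: [0.174, 0.985, -0.0, -0.0]
ft_force: [0.7, 0.0, -3.3]
width: 10.8
finger_force: 88.4
```

Run:
```python
from h import *
p,R=now()
```

```text
t 20.85 [ 531.2 -209.1    5.9] yawy 70.0 tilt [-0.  0. -1.] F [ 0.7  0.  -3.3] M [-0.02  0.    0.06] w 10.8 q [ 0.71  0.78 -0.64  1.85  0.68  0.74  0.91]
```

Call:
send_rows([
  [[0,0,0,0.001,0,0,0],[0,0,0,0.002,0,0,0],[0,0,0,0.003,0,0,0],[0,0,0,0.004,0,0,0],[0,0,0,0.004,0,0,0]],
])

```text
time: 21.35
tcp_pos: [531.2, -209.0, 1.9]
eef_rot: [0.174, 0.985, 0.0, -0.0]
ft_force: [-0.3, 0.2, -2.8]
width: 10.1
finger_force: 88.4
```

Call:
send_rows([
  [[0,0,0,0.0005,0,0,0],[0,0,0,0.001,0,0,0],[0,0,0,0.0015,0,0,0],[0,0,0,0.0015,0,0,0]],
])

```text
time: 21.75
tcp_pos: [531.4, -208.9, 0.8]
eef_rot: [0.174, 0.985, -0.0, 0.0]
ft_force: [-1.4, 0.7, 2.3]
width: 10.6
finger_force: 89.4
```

Touchdown, Fz up by about 5 N. Now I'll release gently.

Call:
send_rows([
  [[0.011,0,0,0,0,0,0],[0.014,0,0,0,0,0,0],[0.02,0,0,0,0,0,0],[0.035,0,0,0,0,0,0],[0.05,0,0,0,0,0,0],[0.06,0,0,0,0,0,0],[0.06,0,0,0,0,0,0],[0.06,0,0,0,0,0,0]],
], grip_force=20)

```text
time: 22.55
tcp_pos: [531.2, -209.0, 0.6]
eef_rot: [0.174, 0.985, -0.0, -0.0]
ft_force: [0.3, -1.0, 0.0]
width: 60.2
finger_force: 0.0
```

Call:
send_rows([
  [[0.06,0,0,-0.01,0,0,0],[0.06,0,0,-0.03,0,0,0],[0.06,0,0,-0.06,0,0,0],[0.06,0,0,-0.1,0,0,0],[0.06,0,0,-0.15,0,0,0],[0.06,0,0,-0.2,0,0,0],[0.06,-0.03,-0.05,-0.23,0,0,0],[0.06,-0.06,-0.1,-0.23,0,0,0],[0.06,-0.06,-0.1,-0.23,0,0,0],[0.06,-0.06,-0.1,-0.23,0,0,0]],
])

```text
time: 23.55
tcp_pos: [553.0, -327.1, 231.0]
eef_rot: [0.176, 0.984, -0.0, 0.0]
ft_force: [-0.2, 0.4, -0.7]
width: 60.2
finger_force: 0.0
```

Run:
```python
from h import *
from station import optics
now(); d=optics.get_image("scene"); t=optics.get_image("top"); P=cloud(d)
q=P[215:285,190:280].reshape(-1,3)
for lo,hi in((24,31),(55,70)):
    k=(q[:,2]>lo)&(q[:,2]<hi); print(lo,k.sum(),q[k].mean(0).round(1),cv2.minAreaRect(q[k][:,:2].astype(np.float32)) if k.sum() else "")
cv2.imwrite("pics/end.png",cv2.convertScaleAbs(np.hstack([cv2.resize(d["color"],(400,300)),cv2.resize(d["color"][200:300,180:313],(400,300),interpolation=2)]),alpha=1.5,beta=10))
```

```text
t 23.55 [ 553.  -327.1  231. ] yawy 69.8 tilt [ 0.    -0.001 -1.   ] F [-0.2  0.4 -0.7] M [ 0.02 -0.02 -0.01] w 60.2 q [ 0.93  0.62 -0.78  1.48  0.45  1.22  1.31]
24 292 [ 537.2 -203.2   26.9] ((531.637939453125, -211.06517028808594), (163.78457641601562, 199.22076416015625), 12.357870101928711)
55 82 [ 532.4 -211.3   61.8] ((531.9622802734375, -212.44223022460938), (14.999298095703125, 56.919498443603516), 71.86288452148438)
```

View pics/end.png

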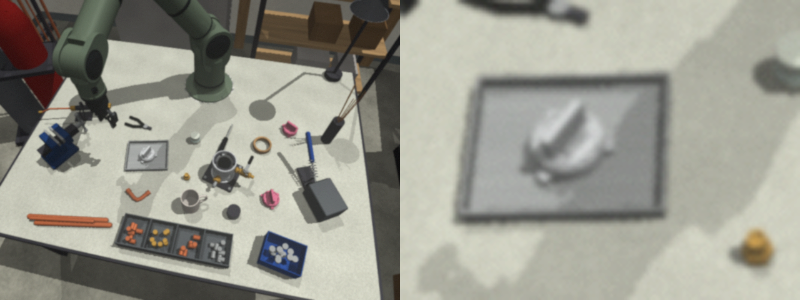

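The cover lies flat in the middle of the tray with its grip up (right crop (568,140), bar top at z≈62). The bystanders are in place.

```bash
python3 -c "
from station import job; print(job.close_job())"
```

```text
the job is handed in; nothing more can be done
None
```

I handed the job in at about 24 s: the vent lever was pushed to its stop, held for over a second and sprang back, then the cover was pressed, turned, lifted out and laid flat in the tray, grip up; the first push passed over the lever without moving anything because the real fingertips sit about 33 mm above the reported TCP, so I repeated it lower.

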